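# Light up the plaster cast with the inspection torch

### The job

Draw the black inspection torch out of its sloping white charging holder, turn it so that its lens points obliquely downwards, about halfway between level and straight down, and shine it at the middle of the cream plaster cast with the lens about 10 cm from the cast. Finish while still holding it there, raised in the gripper and still, touching nothing else; leave the casts and everything else on the bench where they are.

Things in the scene. Friction and masses are not known exactly. Their poses are not given: they have to be found in the camera images.
- torch: black torch, 140 g, 156 mm long. Origin: centre of the tail end; z: along the body to the lens (the beam). Bar 24 mm wide along y (flat sides, grip across these) and 28 mm thick along x to z = 130 mm, then an aluminium head, diameter 27; orange band at z = 124. Mass centre at z = 74 mm. At the start lens up, z 40 degrees above level, x to the slanting underside, the lower 75 mm in the sleeve
- torch_lens (a point): centre of the torch's lens, on its z axis 156 mm from the tail
- holder: white holder fixed to the bench: foot 140 x 70 x 8 mm (origin: centre of its underside, z up) and a closed rectangular sleeve rising at 40 degrees along +x, roughly away from the robot. The torch's tail rests at x = -50, z = 32 mm. Sleeve 75 mm deep, walls 4 mm, about 2 mm play; the torch comes out along its own axis, no latch, only friction
- holder_mouth (a point): centre of the sleeve's open upper end, on the torch's axis
- cream_cast: cream-yellow plaster model of a dental arch, loose, 110 g: D-shaped base about 62 mm along its x by 60 mm along its y, with a horseshoe of teeth on top, 31 mm high in all; origin at the centre of the underside, z up. This is the cast to light up
- cream_cast_mid (a point): middle of the cream cast, 20 mm above its underside: the point to aim the beam at
- tan_cast: tan-brown plaster model of a dental arch, loose, 110 g: D-shaped base about 62 mm along its x by 60 mm along its y, with a horseshoe of teeth on top, 31 mm high in all; origin at the centre of the underside, z up
- blue_cast: blue plaster model of a dental arch, loose, 110 g: D-shaped base about 62 mm along its x by 60 mm along its y, with a horseshoe of teeth on top, 31 mm high in all; origin at the centre of the underside, z up
- green_jar: white jar with green lid, 56 mm in diameter, 60 mm high, loose; origin at the centre of its underside
- red_bottle: pink bottle with red cap, 52 mm in diameter, 100 mm high, loose; origin at the centre of its underside
- wax_pan: shallow steel pan with pink wax, 75 x 120 x 14 mm, loose; origin at the centre of its underside
- spatula: spatula lying on the bench, 170 mm long, loose, lying along its x
Mind the look-alikes: they are no part of the job. There is more than one size of the red_bottle; the one meant has the size given above. Leave any green look-alike of the wax_pan alone.

How it is judged:
On the way:
1. the torch is drawn out, held by the fingers clear of the holder, its tail more than 100 mm above the bench (contact force between torch and the fingers above 1 N and contact force between torch and holder below 0.2 N and height (world z) of torch above 0.1 m), for 0.2 s.
At the end, for the whole second after the job is handed in: Torch held still by the fingers only, tail over 100 and lens over 60 mm up, lens pointing 20 to 70 degrees below level, beam axis within 25 mm (torch x and y) of the cream cast's middle, lens 50 to 150 mm from it; casts and other loose things within 20 mm of their places (all of step 1 and contact force between torch and cream_cast below 0.2 N and contact force between torch and tan_cast below 0.2 N and contact force between torch and blue_cast below 0.2 N and contact force between torch and green_jar below 0.2 N and contact force between torch and red_bottle below 0.2 N and contact force between torch and wax_pan below 0.2 N and contact force between torch and spatula below 0.2 N and height (world z) of torch_lens above 0.06 m and angle between torch's own z axis and vertical between 1.92 and 2.8 rad and x of cream_cast_mid in the frame of torch between -0.025 and 0.025 m and y of cream_cast_mid in the frame of torch between -0.025 and 0.025 m and z of cream_cast_mid in the frame of torch above 0.156 m and distance between torch_lens and cream_cast_mid between 0.05 and 0.15 m and linear speed of torch below 0.03 m/s and angular speed of torch below 0.2 rad/s and distance of each of cream_cast, tan_cast, blue_cast, green_jar, red_bottle, wax_pan, spatula from where it was at the start of the episode below 0.02 m); the arm keeps its last pose, push and grip.
It fails at once if a cast is pushed more than 20 mm from its place (distance of any of cream_cast, tan_cast, blue_cast from where it was at the start of the episode above 0.02 m).
It fails at once if the jar, the bottle, the wax pan or the spatula is pushed more than 20 mm from its place (distance of any of green_jar, red_bottle, wax_pan, spatula from where it was at the start of the episode above 0.02 m).
It also fails if it takes over 38 s, if anything falls off the work surface, if the arm or the gripper's body presses on something with over 40 N, if the wrist force passes 120 N, or if a joint passes its speed limit or range.

### The arm

A 6-joint arm with a two-finger parallel gripper is mounted at the origin on the work surface. World frame = base frame: x ahead of the robot, y to its left, z up, the work surface at z = 0. Lengths are in m, angles in rad, forces in N, time in s.
With the tool pointing down it reaches from about 0.325 to 0.875 m from the base axis. Payload 4.4 kg.
Tool frame: the origin (TCP) lies on the front face of the gripper's body, between the roots of the fingers; the fingertips stand 73 mm ahead of it and the grasp point (between the pads) lies 54 mm ahead of it; x points along the fingers, y is the direction in which the jaws open and shut, and the axes are right-handed (so a half turn about x gives the same grasp; the last joint's range is limited). The gripper opens to 85 mm and grips with 20 to 120 N. Pads are 22 mm wide; open, the fingers measure 114 mm over their backs; the gripper's body (76 mm by 85 mm) begins 54 mm behind the grasp point. The pads swing forward as they close: fully open they stand 13 mm farther back than shut.
Start: joints at [1, 0.207, 1.542, -0, 1.393, -0.15], TCP at [0.235, 0.525, 0.304] pointing down, gripper open.
Joint ranges: [-2.73, 2.73], [-0.86, 2.22], [0.23, 2.46], [-1.11, 4.25], [0.08, 2.63], [-2.82, 2.82]. Speed limits (rad/s): [2.79, 2.79, 3.14, 3.14, 3.14, 3.14].

### API

Orientations are given as a unit quaternion [w, x, y, z].
In Python, from plant import manip, eyes gives the robot as it stands.
- The arm moves only by the tool jog_arm, never from a script. Its argument "plan" is a list of rows, each an object with "turn": the turn, a rotation vector about the world's x, y, z in degrees, a list of three; "travel": the shift along the world's x, y, z in mm, a list of three; "claw": the gripper's target within -1 to 1 (fully open at 1, half-way at 0, shut at -1). In form: [{"turn": [wx, wy, wz], "travel": [x, y, z], "claw": claw}, ...]. A call has 1 to 8 rows; each row is the pose to reach, as a shift and turn from the pose measured when the call began; what a row does not reach only later rows make up. A row lasts 1/8 s, in which the tool goes at most 62.5 mm and 10.7 degrees, less where a joint would pass 70% of its speed; a pose out of reach is approached as far as the arm can. A call with a gripper value outside its range is refused whole. The fingers move at their own pace and stop on an object; "grip_force" is the grip in N (left out, the last holds). Time passes only in rows, so rows that repeat a pose let the fingers close. It gives the time, the measured TCP pose, the force and the opening at its end, in the units of the state.
- manip.state(): the state, without advancing time (a new reading comes with each control period).
- eyes.capture(name): name is "side" or "top" or "wrist"; returns a dict with "pixels" (400x640x3 uint8, red, green, blue), "depth" (400x640 float32, m along the optical axis (not along the pixel's ray), 0 where there is no reading), "fx", "fy", "cx", "cy" (pixels), "k1" (the pictures are not rectified: a ray, as slopes to the right and down, at radius r is drawn at 1 + k1 r^2 times it, then the intrinsics apply), "T" (4x4, takes a point from camera to world coordinates). Camera axes: x right, y up, looking along -z (the intrinsics and any distortion apply to the point x, -y, -z); pixel columns grow to the right and rows downward; lengths in m; the calibration is good to about 2 mm. A picture is of the moment at which its call begins.
- manip.hand_in(): hands the job in, once; it reports no verdict.
The state is a dict: "time_s": time; "qpos": joint angles; "dq": joint speeds; "joint_efforts": joint torques, N m; "position": TCP position; "tcp_rot": TCP orientation; "ft_force": force on the tool from outside, world axes, zero at the start; "ft_torque": the same for the moment, N m; "gripper_width": finger opening in m.
Only numpy, scipy, OpenCV 4.12 (cv2) and the standard library are available. Lean on these libraries where they do the work, as an engineer would, in place of code of your own. Each camera call takes 0.05 s, during which the arm holds its last target.

## Working session

There is one attempt and no reset: what is moved stays moved. The work goes in short steps, Python scripts to look and compute and a tool call to move; the robot and the scene stay as the last step left them, time stands still between calls to the robot, and variables do not carry over. Pictures are saved under pics/ and viewed, and the job is handed in when it is done.

Besides the shell and the picture viewer there is one more tool, called after "Emit:" as a command line: name --argument value ..., lists and objects as JSON in quotes. jog_arm: Moves the arm, as the interface text tells. Its arguments: {"type":"object","properties":{"plan":{"type":"array"},"grip_force":{"type":"number"}},"required":["plan"]}

```bash
mkdir -p pics
cat > h.py <<'E'
import numpy as np, cv2
from plant import manip, eyes
def save(n,f,c=None):
    p=c['pixels'] if c else eyes.capture(n)['pixels']
    cv2.imwrite('pics/'+f,cv2.cvtColor(p,cv2.COLOR_RGB2BGR))
def points(c):
    u,v=np.meshgrid(np.arange(640.),np.arange(400.))
    K=np.array([[c['fx'],0,c['cx']],[0,c['fy'],c['cy']],[0,0,1.]])
    a=cv2.undistortPoints(np.stack([u,v],-1).reshape(-1,1,2),K,np.array([c['k1'],0,0,0,0.])).reshape(400,640,2)
    d=c['depth']
    P=np.stack([a[...,0]*d,-a[...,1]*d,-d],-1)
    T=np.array(c['T']); W=P@T[:3,:3].T+T[:3,3]; W[d==0]=np.nan
    return W
E
python3 - <<'E'
from h import *
import pickle
print(manip.state())
for n in ['side','top','wrist']:
    c=eyes.capture(n); save(n,n+'0.png',c); pickle.dump(c,open(n+'0.pkl','wb')); print(n,c['k1'],np.round(c['T'],3).tolist())
E
```

```text
{'time_s': 0.0, 'qpos': array([ 9.99500874e-01,  2.07406646e-01,  1.54298968e+00,  2.79146006e-05,
        1.39351429e+00, -1.50501821e-01]), 'dq': array([ 0.00065913, -0.00089801, -0.00064313, -0.00084112,  0.00048047,
        0.00097735]), 'joint_efforts': array([ 8.27969798e-04, -3.83033645e+01, -2.91595316e+01, -2.22409326e-04,
        1.03143606e-02,  1.41181488e-05]), 'position': array([0.23455093, 0.52431949, 0.30271622]), 'tcp_rot': array([ 0.69121444,  0.14691614,  0.69181139, -0.14844274]), 'ft_force': array([ 0.42618093, -0.0039275 ,  0.3763435 ]), 'ft_torque': array([0.02148702, 0.00142941, 0.03108406]), 'gripper_width': 0.08516532032234041}
side -0.010571089478133395 [[0.789, 0.407, -0.46, 0.12], [-0.614, 0.527, -0.588, -0.549], [0.003, 0.746, 0.666, 0.723], [0.0, 0.0, 0.0, 1.0]]
top -0.024481297223319105 [[0.022, 0.986, -0.167, 0.33], [-1.0, 0.022, -0.0, -0.035], [0.003, 0.167, 0.986, 1.447], [0.0, 0.0, 0.0, 1.0]]
wrist 0.012311993084431773 [[0.409, -0.872, -0.27, 0.166], [0.913, 0.389, 0.124, 0.556], [-0.003, -0.298, 0.955, 0.372], [0.0, 0.0, 0.0, 1.0]]
```

View pics/side0.png

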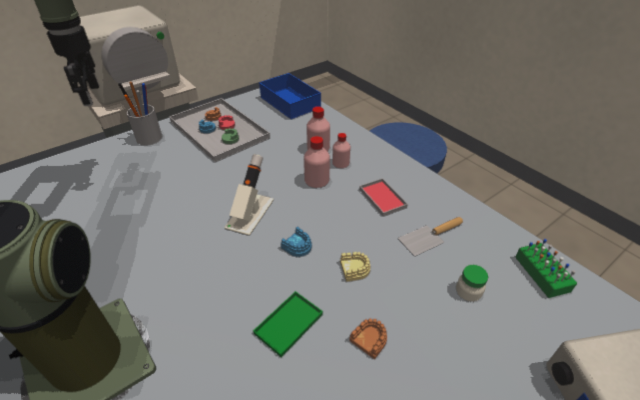

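View pics/top0.png

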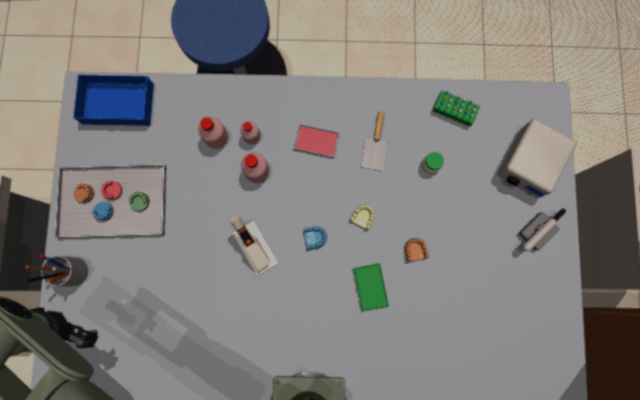

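The side view shows the torch and holder at about (250,190), the blue cast at (298,242), the cream cast at (355,266) and the tan cast at (370,337). The top view has the torch at (243,235), cream cast (363,217), blue cast (315,237) and tan cast (416,250). The only cream-yellow cast is the one at (363,217); the other arches are blue and brown, and small rings sit on the tray. I'll measure next and check with enlarged crops.

Run:
```python
from h import *
import pickle
cs={n:pickle.load(open(n+'0.pkl','rb')) for n in ['side','top']}
W={n:points(c) for n,c in cs.items()}
a=cv2.resize(cs['top']['pixels'][180:290,210:400],None,fx=4,fy=4,interpolation=cv2.INTER_CUBIC)
cv2.imwrite('pics/tc.png',a[...,::-1])
a=cv2.resize(cs['side']['pixels'][130:300,200:400],None,fx=3.5,fy=3.5,interpolation=cv2.INTER_CUBIC)
cv2.imwrite('pics/sc.png',a[...,::-1])
for n,boxes in {'top':{'cream':(345,200,380,235),'blue':(300,222,332,255),'tan':(400,235,432,268),'holder':(222,205,285,280),'bot':(238,145,275,190),'bot2':(238,118,265,145),'bot3':(195,112,232,150)},'side':{'cream':(335,245,375,285),'blue':(278,225,316,260),'holder':(222,150,278,236),'bot':(300,135,335,190)}}.items():
  for k,(x0,y0,x1,y1) in boxes.items():
    P=W[n][y0:y1,x0:x1].reshape(-1,3); P=P[np.isfinite(P).all(1)]
    Q=P[P[:,2]>0.012]
    print(n,k,len(Q),np.round(Q.min(0),3),np.round(Q.max(0),3),np.round((Q.min(0)+Q.max(0))/2,3), 'bench',np.round(np.percentile(P[:,2],5),4))
# rows of torch in top
for v,u in [(219,236),(224,238),(228,240),(232,242),(236,245),(240,247),(246,250),(252,254),(258,258),(264,261)]:
  print(u,v,cs['top']['pixels'][v,u],np.round(W['top'][v,u],3))
```

```text
top cream 331 [ 0.496 -0.169  0.012] [ 0.564 -0.102  0.038] [ 0.53  -0.136  0.025] bench -0.0052
top blue 332 [ 0.437 -0.039  0.012] [0.502 0.025 0.037] [ 0.469 -0.007  0.025] bench -0.0054
top tan 347 [ 0.41  -0.318  0.012] [ 0.474 -0.253  0.038] [ 0.442 -0.285  0.025] bench -0.0054
top holder 773 [0.369 0.094 0.012] [0.51  0.219 0.145] [0.439 0.156 0.079] bench -0.0056
top bot 660 [0.621 0.128 0.012] [0.691 0.197 0.142] [0.656 0.163 0.077] bench -0.0053
top bot2 354 [0.734 0.158 0.012] [0.784 0.209 0.104] [0.759 0.183 0.058] bench -0.0045
top bot3 711 [0.718 0.25  0.012] [0.787 0.32  0.146] [0.752 0.285 0.079] bench -0.0046
side cream 600 [ 0.494 -0.171  0.012] [ 0.559 -0.102  0.034] [ 0.527 -0.137  0.023] bench -0.002
side blue 496 [ 0.434 -0.041  0.012] [0.496 0.025 0.033] [ 0.465 -0.008  0.023] bench -0.0018
side holder 1192 [0.376 0.111 0.012] [0.532 0.422 0.141] [0.454 0.267 0.076] bench -0.002
side bot 1239 [0.616 0.125 0.012] [0.777 0.303 0.14 ] [0.697 0.214 0.076] bench -0.0018
236 219 [165 151 125] [0.5   0.194 0.137]
238 224 [150 139 131] [0.488 0.188 0.136]
240 228 [100  91  86] [0.479 0.184 0.127]
242 232 [47 22 13] [0.469 0.18  0.119]
245 236 [16 13 15] [0.461 0.174 0.104]
247 240 [110  47  13] [0.451 0.169 0.099]
250 246 [166 153 138] [0.435 0.16  0.1  ]
254 252 [178 165 148] [0.421 0.152 0.08 ]
258 258 [178 165 149] [0.407 0.143 0.064]
261 264 [177 163 147] [0.392 0.135 0.053]
```

View pics/tc.png

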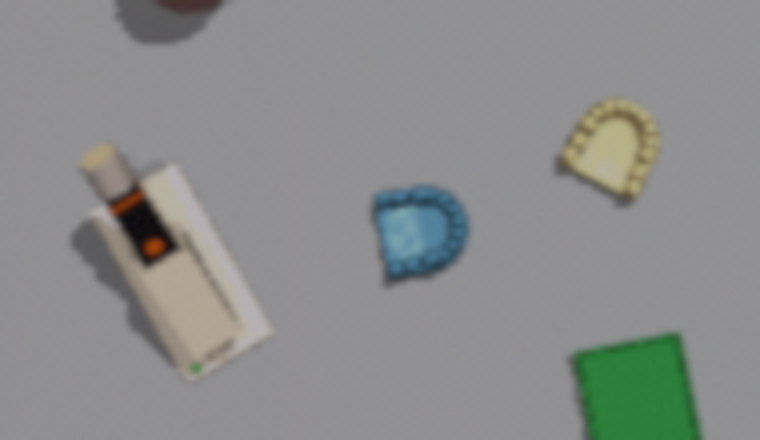

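View pics/sc.png

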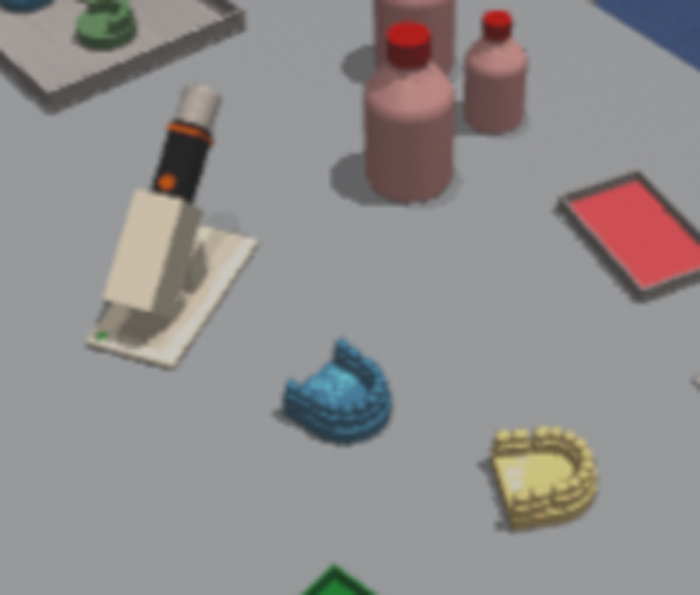

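The crops confirm that the cream arch is at top (363,217), and that the torch head points up and away from the robot, with its band at side (253,167). I'll fit the torch axis now and check the wrist geometry.

```bash
cat >> h.py <<'E'
from scipy.spatial.transform import Rotation as Rot
def RQ(q): return Rot.from_quat(np.roll(q,-1)).as_matrix()
def ray(c,u,v,z):
    K=np.array([[c['fx'],0,c['cx']],[0,c['fy'],c['cy']],[0,0,1.]])
    a=cv2.undistortPoints(np.array([[[u,v]]],float),K,np.array([c['k1'],0,0,0,0.])).ravel()
    T=np.array(c['T']); d=T[:3,:3]@[a[0],-a[1],-1]; o=T[:3,3]
    return o+d*(z-o[2])/d[2]
E
python3 - <<'E'
from h import *
import pickle
s=manip.state(); R=RQ(s['tcp_rot']); print(np.round(R,3))
for n,bx in [('top',(225,205,280,275)),('side',(225,145,280,235))]:
    c=pickle.load(open(n+'0.pkl','rb')); p=c['pixels'].astype(int); W=points(c)
    x0,y0,x1,y1=bx; sub=p[y0:y1,x0:x1]; Ws=W[y0:y1,x0:x1]
    r,g,b=sub[...,0],sub[...,1],sub[...,2]
    o=((r-b>50)&(r>1.7*g)).astype('uint8')
    k=cv2.connectedComponentsWithStats(o)
    for st,ce in zip(k[2][1:],k[3][1:]):
        u,v=ce+[x0,y0]; print(n,'orange',st,u,v,'band@.122',ray(c,u,v,.122)[:2],'btn@.107',ray(c,u,v,.107)[:2])
    dk=(sub.max(-1)<60).astype('uint8'); k=cv2.connectedComponentsWithStats(dk)
    for st,ce in zip(k[2][1:],k[3][1:]):
        if st[4]>10:print('dark',st,ce+[x0,y0])
    # head: high points
    H=Ws[(Ws[...,2]>.118)]; H=H[(H[:,0]<.53)&(H[:,1]<.24)]; print('head',len(H),H.min(0),H.max(0),np.median(H,0))
    S=Ws[(Ws[...,2]>.02)]; S=S[(S[:,0]<.53)&(S[:,1]<.24)]
    e=np.linalg.eigh(np.cov(S[:,:2].T))[1][:,1]; print('pca',S.mean(0),np.degrees(np.arctan2(e[1],e[0])))
c=pickle.load(open('top0.pkl','rb'))
# foot corners visible top crop (px/4 + offset)
for x,y in [(175,165),(273,330),(190,382)]:
    print('foot',ray(c,210+x/4,180+y/4,.008))
E
```

```text
[[-0.001  0.409  0.913]
 [-0.001  0.913 -0.409]
 [-1.    -0.002 -0.   ]]
top orange [13 23  8  6 22] 241.3181818181818 230.3181818181818 band@.122 [0.47330737 0.18120826] btn@.107 [0.47492466 0.18365338]
top orange [21 34  5  5 21] 247.95238095238096 241.1904761904762 band@.122 [0.44579148 0.16288915] btn@.107 [0.44709735 0.16512694]
dark [15 25 14 16 97] [245.59793814 236.57731959]
head 173 [0.46590764 0.16681132 0.11829144] [0.50991913 0.21085132 0.14528257] [0.48769849 0.1891495  0.12864379]
pca [0.44231055 0.16005664 0.09068753] -147.81956494145956
side orange [23 20 12  5 25] 253.16 166.76 band@.122 [0.47416707 0.17840637] btn@.107 [0.48299845 0.1965674 ]
side orange [20 35  5  5 19] 247.21052631578948 181.6315789473684 band@.122 [0.43394728 0.1373769 ] btn@.107 [0.44177515 0.15451421]
dark [ 20  23  14  19 164] [252.18902439 175.8597561 ]
head 156 [0.46187604 0.16914687 0.11815162] [0.50613691 0.20458906 0.14084333] [0.4836962  0.18492723 0.12793201]
pca [0.43641163 0.15266405 0.08124673] -148.6629391474801
foot [0.51181095 0.16628762 0.008     ]
foot [0.39880815 0.09363556 0.008     ]
foot [0.36202069 0.14932021 0.008     ]
```

```bash
cat >> h.py <<'E'
def toolR(h,tilt,jawsign):
    h,t=np.radians([h,tilt]); f=np.array([np.cos(h),np.sin(h),0])
    x=np.sin(t)*f+[0,0,-np.cos(t)]; y=jawsign*np.array([-np.sin(h),np.cos(h),0])
    return np.stack([x,y,np.cross(x,y)],1)
def goto(R,p):
    s=manip.state(); R0=RQ(s['tcp_rot'])
    print('turn',np.round(np.degrees(Rot.from_matrix(R@R0.T).as_rotvec()),1),'travel',np.round((p-s['position'])*1000,1))
E
python3 - <<'E'
from h import *
R=toolR(32.5,35,-1); g=np.array([.461,.174,.0963]); p=g-.054*R[:,0]+[0,0,.12]
print(p); goto(R,p)
E
```

```text
[0.43487753 0.15735815 0.26053421]
turn [  42.4    3.  -118.9] travel [ 200.2 -367.1  -42.4]
```

Emit:
jog_arm --plan '[{"turn": [5,0,-15],"travel": [25,-45,0],"claw": 1},{"turn": [11,1,-30],"travel": [50,-92,-5],"claw": 1},{"turn": [16,1,-45],"travel": [75,-138,-10],"claw": 1},{"turn": [21,2,-59],"travel": [100,-184,-15],"claw": 1},{"turn": [26,2,-74],"travel": [125,-229,-20],"claw": 1},{"turn": [32,2,-89],"travel": [150,-275,-30],"claw": 1},{"turn": [37,3,-104],"travel": [175,-321,-36],"claw": 1},{"turn": [42.4,3,-118.9],"travel": [200,-367,-42],"claw": 1}]' --grip_force 60

```text
time_s: 1.15
position: [0.435, 0.1557, 0.2608]
tcp_rot: [0.363, 0.709, 0.455, -0.397]
ft_force: [0.8, 0.4, 0.2]
gripper_width: 0.0854
```

Run:
```python
from h import *
R=toolR(32.5,35,-1); g=np.array([.461,.174,.0963]); p=g-.054*R[:,0]+[0,0,.12]
goto(R,p); print(manip.state()['qpos'])
```

```text
turn [ 13.4   0.9 -37.6] travel [-0.1  1.6 -0.3]
[-0.04745581 -0.16622482  2.07171044  0.451821    1.00962093  0.04930864]
```

Emit:
jog_arm --plan '[{"turn": [13.4,0.9,-37.6],"travel": [0,1.6,0],"claw": 1},{"turn": [13.4,0.9,-37.6],"travel": [0,1.6,0],"claw": 1},{"turn": [13.4,0.9,-37.6],"travel": [0,1.6,0],"claw": 1},{"turn": [13.4,0.9,-37.6],"travel": [0,1.6,0],"claw": 1},{"turn": [13.4,0.9,-37.6],"travel": [0,1.6,0],"claw": 1}]'

```text
time_s: 1.78
position: [0.4341, 0.1576, 0.2602]
tcp_rot: [0.13, 0.851, 0.249, -0.444]
ft_force: [0.4, 0.2, -0.6]
gripper_width: 0.0855
```

Run:
```python
from h import *
import pickle
R=toolR(32.5,35,-1); g=np.array([.461,.174,.0963]); p=g-.054*R[:,0]+[0,0,.12]
goto(R,p); print(manip.state()['qpos'])
for n in ['wrist','top']:
  c=eyes.capture(n); save(n,n+'1.png',c); pickle.dump(c,open(n+'1.pkl','wb'))
```

```text
turn [ 0.  -0.1 -0.1] travel [ 0.8 -0.2  0.4]
[-0.01208718 -0.26688725  2.19259896  0.48132919  0.74755258  0.71052474]
```

View pics/wrist1.png

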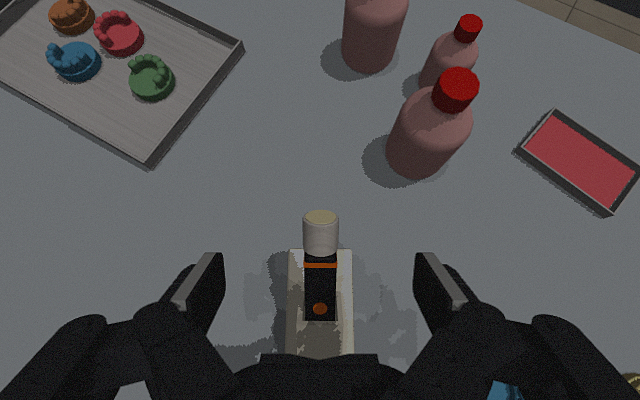

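The wrist view shows the torch centred between the fingers and upright: lens (321,217), band (320,265), button (320,308). The bottles are well clear.

Run:
```python
from h import *
import pickle
c=pickle.load(open('wrist1.pkl','rb')); p=c['pixels'].astype(int)
r,g,b=p[...,0],p[...,1],p[...,2]
o=((r-b>50)&(r>1.7*g)&(np.arange(640)[None]>295)&(np.arange(640)[None]<345)&(np.arange(400)[:,None]>240)).astype('uint8')
k=cv2.connectedComponentsWithStats(o)
for st,ce in zip(k[2][1:],k[3][1:]):
    if st[4]>20: print(st,ce,ray(c,*ce,.122),ray(c,*ce,.107))
L=ray(c,321,217,.1323); print('lens',L)
print('sleeve mouth corners', [ray(c,u,v,.08)[:2] for u,v in [(289,322),(352,322)]])
W=points(c); print('lens depth',W[217,321],'band',W[265,320],W[300,320])
h=np.radians(32.5); f=np.array([np.cos(h),np.sin(h)])
d=L[:2]-0; print('grasp from lens',L[:2]-.056*np.cos(np.radians(40))*f)
```

```text
[304 261  33   7 169] [320.00591716 264.92307692] [0.47273803 0.18105512 0.122     ] [0.47391939 0.18174348 0.107     ]
[313 303  14  11 130] [319.51538462 307.99230769] [0.44783141 0.16556326 0.122     ] [0.44744597 0.16527708 0.107     ]
lens [0.50097768 0.19827092 0.1323    ]
sleeve mouth corners [array([0.42450907, 0.17978561]), array([0.45193086, 0.13695262])]
lens depth [0.50057921 0.19803228 0.13423349] band [0.47273444 0.18105543 0.12143156] [0.45231687 0.167932   0.10031664]
grasp from lens [0.46479746 0.17522157]
```

Run:
```python
from h import *
R=toolR(32.2,35,-1); g=np.array([.4650,.1752,.0965]); goto(R,g-.054*R[:,0])
```

```text
turn [ 0.  -0.  -0.4] travel [   3.9    1.3 -120.1]
```

Emit:
jog_arm --plan '[{"turn": [0,0,-0.4],"travel": [4,1.3,-30],"claw": 1},{"turn": [0,0,-0.4],"travel": [4,1.3,-60],"claw": 1},{"turn": [0,0,-0.4],"travel": [4,1.3,-85],"claw": 1},{"turn": [0,0,-0.4],"travel": [4,1.3,-105],"claw": 1},{"turn": [0,0,-0.4],"travel": [4,1.3,-120],"claw": 1},{"turn": [0,0,-0.4],"travel": [4,1.3,-120],"claw": 1}]'

```text
time_s: 2.62
position: [0.4384, 0.1586, 0.1395]
tcp_rot: [0.128, 0.851, 0.247, -0.445]
ft_force: [-0.2, 0.2, -0.2]
gripper_width: 0.0854
```

Run:
```python
from h import *
R=toolR(32.2,35,-1); g=np.array([.4650,.1752,.0965]); goto(R,g-.054*R[:,0])
save('wrist','wrist2.png')
save('side','side2.png')
```

```text
turn [ 0.  -0.2 -0.1] travel [0.4 0.1 1.2]
```

View pics/wrist2.png

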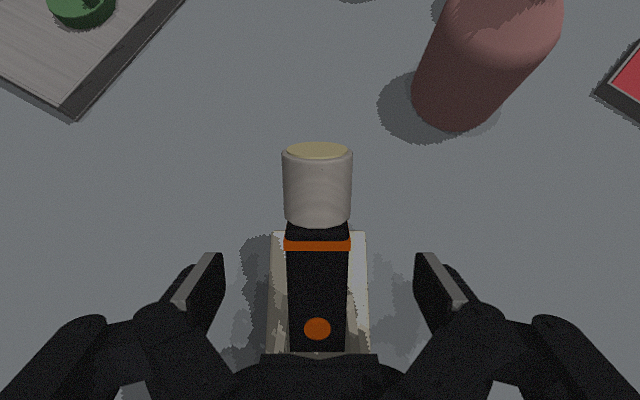

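View pics/side2.png

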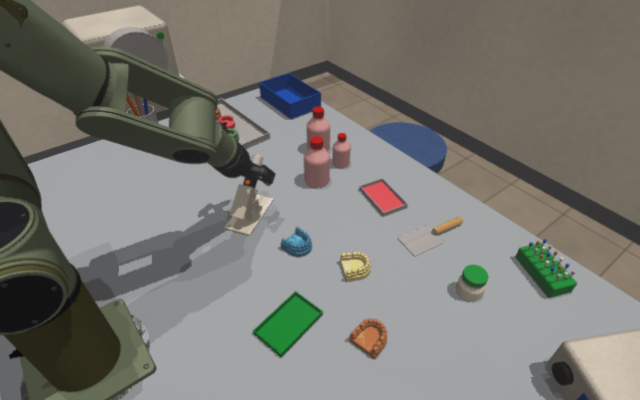

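The wrist view shows the fingers straddling the black body, with its centre at u≈317 against a finger midpoint of ≈319. Closing.

Emit:
jog_arm --plan '[{"turn": [0,0,0],"travel": [0,0,1],"claw": -1},{"turn": [0,0,0],"travel": [0,0,1],"claw": -1},{"turn": [0,0,0],"travel": [0,0,1],"claw": -1},{"turn": [0,0,0],"travel": [0,0,1],"claw": -1},{"turn": [0,0,0],"travel": [0,0,1],"claw": -1},{"turn": [0,0,0],"travel": [0,0,1],"claw": -1}]' --grip_force 70

```text
time_s: 3.48
position: [0.4396, 0.1587, 0.1426]
tcp_rot: [0.129, 0.852, 0.246, -0.443]
ft_force: [-3.3, -2.1, 5.3]
gripper_width: 0.0231
```

Run:
```python
from h import *
s=manip.state(); print(s['gripper_width'],s['ft_force'],s['ft_torque'],s['qpos'])
save('wrist','wrist3.png')
```

```text
0.023097977184272724 [-3.3114114  -2.07874059  5.25793677] [-0.20522046  0.49328777  0.10664378] [-0.0061059   0.00392596  2.27292681  0.78467434  0.4522352   0.35535163]
```

View pics/wrist3.png

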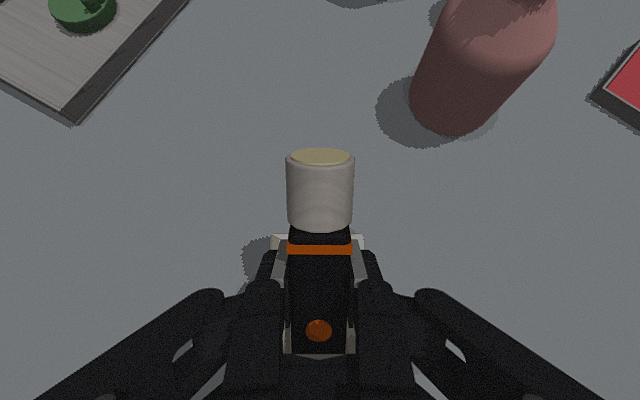

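Emit:
jog_arm --plan '[{"turn": [0,0,0],"travel": [6.5,4.1,6.4],"claw": -1},{"turn": [0,0,0],"travel": [13,8.2,12.9],"claw": -1},{"turn": [0,0,0],"travel": [19.4,12.2,19.3],"claw": -1},{"turn": [0,0,0],"travel": [25.9,16.3,25.7],"claw": -1}]'

```text
time_s: 4.03
position: [0.4647, 0.1751, 0.1677]
tcp_rot: [0.129, 0.852, 0.247, -0.444]
ft_force: [-1.7, -0.7, -0.6]
gripper_width: 0.0235
```

Run:
```python
from h import *
s=manip.state(); print(s['ft_force'],s['ft_torque'],s['gripper_width'],s['qpos'])
save('wrist','wrist4.png')
```

```text
[-1.7294494  -0.68673667 -0.63267474] [-0.27172993  0.42005071 -0.01756429] 0.023484416527733327 [0.04137955 0.00588882 2.19504505 0.65690022 0.48664568 0.53084038]
```

View pics/wrist4.png

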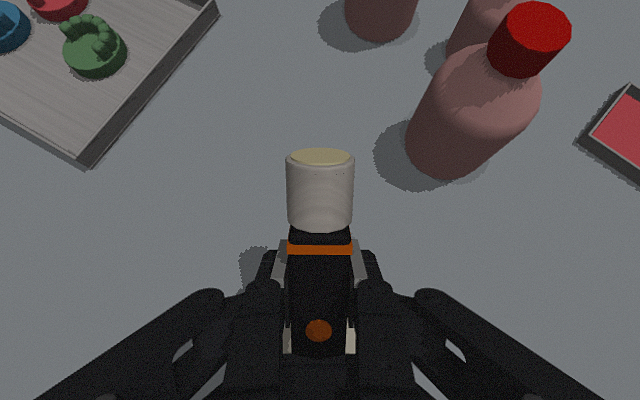

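The torch moves with the gripper: the head stays at (320,157) with no slip. Continuing the pull, then lifting.

Emit:
jog_arm --plan '[{"turn": [0,0,0],"travel": [10.4,6.5,10.3],"claw": -1},{"turn": [0,0,0],"travel": [20.7,13,20.6],"claw": -1},{"turn": [0,0,0],"travel": [31,19.6,31],"claw": -1},{"turn": [0,0,0],"travel": [41.5,26.1,41],"claw": -1},{"turn": [0,0,0],"travel": [48,30,48],"claw": -1},{"turn": [0,0,0],"travel": [48,30,78],"claw": -1},{"turn": [0,0,0],"travel": [48,30,115],"claw": -1},{"turn": [0,0,0],"travel": [48,30,140],"claw": -1}]'

```text
time_s: 5.08
position: [0.5142, 0.2053, 0.3104]
tcp_rot: [0.129, 0.852, 0.247, -0.443]
ft_force: [-0.2, -0.4, -2.2]
gripper_width: 0.023
```

Run:
```python
from h import *
s=manip.state(); print(s['ft_force'],s['gripper_width'],s['qpos'])
save('wrist','wrist5.png')
save('side','side5.png')
```

```text
[-0.16360976 -0.41371387 -2.1770182 ] 0.023044376637847502 [ 0.11091657 -0.10522187  1.94973788  0.36870553  0.76760663  0.91954318]
```

View pics/wrist5.png

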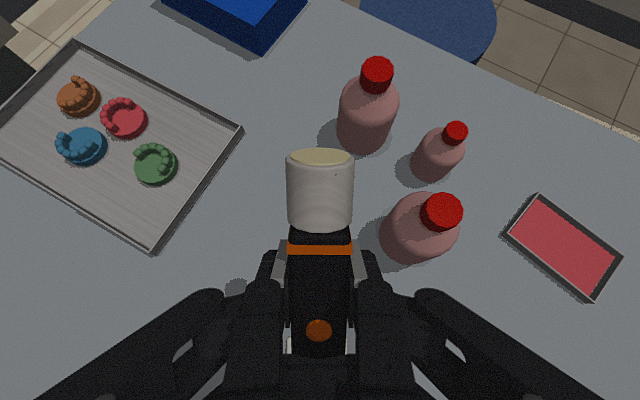

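View pics/side5.png

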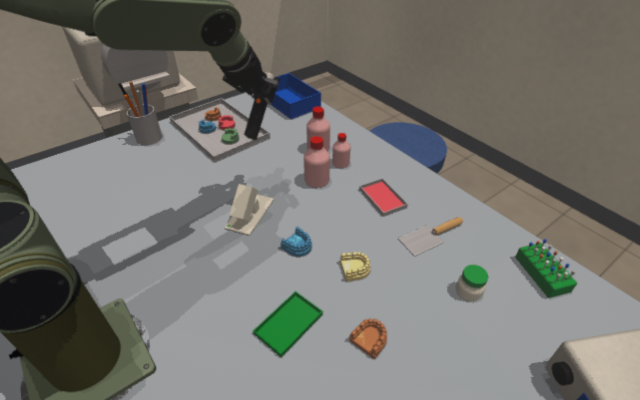

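The torch is out and the tail is ~0.2 m up; the holder is empty in the side view at (245,210). Now I'll plan the final pose.

```bash
cat >> h.py <<'E'
Rg=RQ(np.array([0.129,0.852,0.246,-0.443])/np.linalg.norm([0.129,0.852,0.246,-0.443])); pg=np.array([.4396,.1587,.1426])
_h=np.radians(32.2); _e=np.radians(40)
zt=Rg.T@[np.cos(_e)*np.cos(_h),np.cos(_e)*np.sin(_h),np.sin(_e)]
lt=Rg.T@(np.array([.501,.1983,.1323])-pg)
CM=np.array([.528,-.1355,.020])
def final(hf,dep,dist=.10):
    from scipy.optimize import brentq
    z=lambda t:(toolR(hf,t,1)@zt)[2]+np.sin(np.radians(dep))
    t=brentq(z,-10,90); R=toolR(hf,t,1); return t,R,CM-dist*(R@zt)-R@lt
def report(cm=CM):
    s=manip.state(); R=RQ(s['tcp_rot']); z=R@zt; L=s['position']+R@lt; d=cm-L
    print('lens',L,'dep',np.degrees(-np.arcsin(z[2])),'dist',np.linalg.norm(d),'off',np.linalg.norm(d-z*(d@z)),'tail z',(L-.156*z)[2])
E
python3 - <<'E'
from h import *
print('zt',zt,'lt',lt)
t,R,p=final(-20,47); print(t,p,R@zt); goto(R,p)
s=manip.state(); v=Rot.from_matrix(R@RQ(s['tcp_rot']).T).as_rotvec(); print(np.degrees(np.linalg.norm(v)))
for k in (.33,.67,1):
  Rk=Rot.from_rotvec(v*k).as_matrix()@RQ(s['tcp_rot']); print(k,'toolx',Rk[:,0].round(2),'torchz',(Rk@zt).round(2))
E
```

```text
zt [-0.08672737  0.00207576 -0.99622992] lt [ 0.05036419 -0.00072595 -0.05391782]
51.97550610330152 [ 0.58619255 -0.15612871  0.16663325] [-0.64015591  0.23520667 -0.7313537 ]
turn [-103.5  -10.9   97.6] travel [  70.4 -361.6 -146.2]
142.66900199860083
0.33 toolx [ 0.44  0.05 -0.89] torchz [0.21 0.95 0.25]
0.67 toolx [ 0.55 -0.2  -0.81] torchz [-0.35  0.87 -0.35]
1 toolx [ 0.74 -0.27 -0.62] torchz [-0.64  0.24 -0.73]
```

Emit:
jog_arm --plan '[{"turn": [-6.5,-0.7,6.1],"travel": [4,-22,3],"claw": -1},{"turn": [-12.9,-1.4,12.2],"travel": [9,-45,6],"claw": -1},{"turn": [-19.4,-2,18.3],"travel": [13,-68,9],"claw": -1},{"turn": [-25.9,-2.7,24.4],"travel": [18,-90,12],"claw": -1},{"turn": [-32.3,-3.4,30.5],"travel": [22,-113,15],"claw": -1},{"turn": [-38.8,-4.1,36.6],"travel": [26,-136,18],"claw": -1},{"turn": [-45.3,-4.8,42.7],"travel": [31,-158,20],"claw": -1},{"turn": [-51.8,-5.5,48.8],"travel": [35,-181,20],"claw": -1}]'

```text
time_s: 6.18
position: [0.5501, 0.024, 0.3305]
tcp_rot: [0.654, 0.558, 0.35, -0.372]
ft_force: [-0.2, -0.3, -2.2]
gripper_width: 0.0231
```

Run:
```python
from h import *
t,R,p=final(-20,47); goto(R,p); s=manip.state(); print(s['qpos'],s['ft_force']); report()
```

```text
turn [-51.5  -5.6  48.6] travel [  36.1 -180.1 -163.9]
[-0.09069918 -0.09419423  1.86759438 -0.06773709  0.86225408 -0.13736176] [-0.21921896 -0.25711349 -2.24276699]
lens [0.57122399 0.07249308 0.27906836] dep 3.1328069648528714 dist 0.33503111782317874 off 0.2764910089300146 tail z 0.2875938432053569
```

Emit:
jog_arm --plan '[{"turn": [-6.4,-0.7,6.1],"travel": [4,-22,0],"claw": -1},{"turn": [-12.9,-1.4,12.1],"travel": [9,-45,0],"claw": -1},{"turn": [-19.3,-2.1,18.2],"travel": [13,-68,0],"claw": -1},{"turn": [-25.8,-2.8,24.3],"travel": [18,-90,0],"claw": -1},{"turn": [-32.2,-3.5,30.4],"travel": [22,-113,0],"claw": -1},{"turn": [-38.6,-4.2,36.5],"travel": [27,-135,0],"claw": -1},{"turn": [-45,-4.9,42.5],"travel": [31,-158,0],"claw": -1},{"turn": [-51.5,-5.6,48.6],"travel": [36,-180,0],"claw": -1}]'

```text
time_s: 7.18
position: [0.5838, -0.15, 0.3268]
tcp_rot: [0.927, 0.074, 0.326, -0.17]
ft_force: [0.3, 0.7, -1.5]
gripper_width: 0.0226
```

Run:
```python
from h import *
import pickle
t,R,p=final(-20,47); goto(R,p); s=manip.state(); print(s['qpos'],s['ft_force']); report()
for n in ['wrist','side']:
  c=eyes.capture(n); save(n,n+'6.png',c); pickle.dump(c,open(n+'6.pkl','wb'))
```

```text
turn [-1.7 -0.5  1.3] travel [   2.4   -6.2 -160.2]
[-0.41502104 -0.0723878   1.98541703  0.14642826  0.34401667 -1.7162155 ] [ 0.32968732  0.72627679 -1.49466083]
lens [ 0.58899929 -0.15075883  0.25320408] dep 45.91858241184453 dist 0.2415323724882909 off 0.11802077315835327 tail z 0.36526698350665954
```

View pics/wrist6.png

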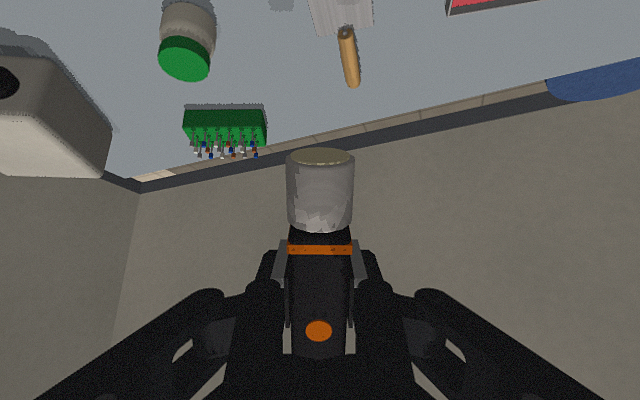

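View pics/side6.png

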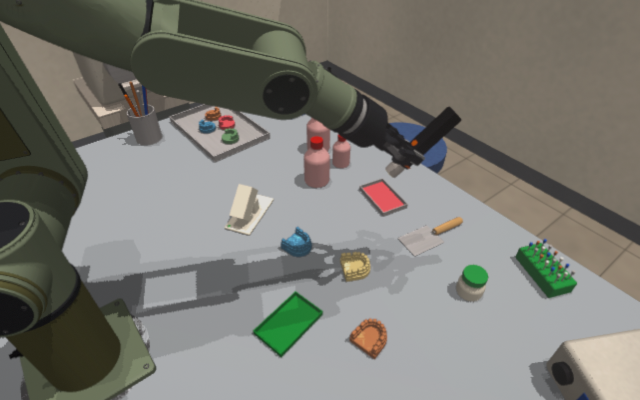

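The torch still sits the same way in the hand, and the scene is undisturbed. Joint 5 is falling (0.34), so I'll fit a simple arm model from the logged states and pick a final pose with joint margin.

```bash
cat > k.py <<'E'
from h import *
from scipy.optimize import least_squares
D=[([.9995,.2074,1.5430,0,1.3935,-.1505],[.2346,.5243,.3027],None),
([-.04746,-.16622,2.07171,.45182,1.00962,.04931],[.435,.1557,.2608],None),
([-.01209,-.26689,2.1926,.48133,.74755,.71052],[.4341,.1576,.2602],None),
([-.00611,.00393,2.27293,.78467,.45224,.35535],[.4396,.1587,.1426],None),
([.04138,.00589,2.19505,.6569,.48665,.53084],[.4647,.1751,.1677],None),
([.11092,-.10522,1.94974,.36871,.76761,.91954],[.5142,.2053,.3104],None),
([-.0907,-.09419,1.86759,-.06774,.86225,-.13736],[.5501,.024,.3305],None)]
E=lambda a,t:Rot.from_euler(a,t).as_matrix()
def fk(q,P,s4=1,s6=1):
    a1,L1,L2,h,t,d=P
    R1=E('z',q[0]); A=E('y',q[1]); B=E('y',q[1]+q[2])
    w=R1@(np.array([a1,d,h])+A@[0,0,L1]+B@[0,0,L2])
    R=R1@B@E('z',s4*q[3])@E('y',q[4])@E('z',s6*q[5])
    # tool x = local z ; jaw y = local x at q6=0
    Rt=np.stack([R[:,2],R[:,0],R[:,1]],1)
    return w+t*R[:,2],Rt
def fit():
    best=None
    for s4 in(1,-1):
        f=lambda P:np.concatenate([fk(q,P,s4)[0]-p for q,p,_ in D])
        r=least_squares(f,[0,.4,.4,.3,.2,.086])
        if best is None or r.cost<best[0]: best=(r.cost,r.x,s4,np.abs(r.fun).max())
    return best
def ik(R,p,P,s4,s6,q0):
    lo=[-2.73,-.86,.23,-1.11,.08,-2.82];hi=[2.73,2.22,2.46,4.25,2.63,2.82]
    f=lambda q:np.concatenate([(fk(q,P,s4,s6)[0]-p)*5,(fk(q,P,s4,s6)[1]-R).ravel()])
    return least_squares(f,q0,bounds=(lo,hi))
E
python3 - <<'E'
from k import *
c,P,s4,m=fit(); print(c,P.round(3),s4,m)
s=manip.state(); 
for s6 in (1,-1):
  p,R=fk(s['qpos'],P,s4,s6); print(s6,p-s['position'],np.abs(R-RQ(s['tcp_rot'])).max())
E
```

```text
0.001021851692626788 [-0.017  0.438  0.49   0.19   0.219  0.091] 1 0.024598911083760444
1 [-0.00971217  0.00862026 -0.00315687] 1.8585041948107568
-1 [-0.00971217  0.00862026 -0.00315687] 0.2400610033208287
```

```bash
cat > k2.py <<'E'
from k import *
O=[([.9995,.2074,1.5430,0,1.3935,-.1505],[.69121,.14692,.69181,-.14844]),
([-.00611,.00393,2.27293,.78467,.45224,.35535],[.129,.852,.246,-.443]),
([.11092,-.10522,1.94974,.36871,.76761,.91954],[.129,.852,.247,-.443]),
([-.0907,-.09419,1.86759,-.06774,.86225,-.13736],[.654,.558,.35,-.372])]
E
python3 - <<'E'
from k2 import *
import itertools
s=manip.state(); O.append((s['qpos'],s['tcp_rot']))
res=[]
for ax in itertools.product('xyz',repeat=3):
  for sg in itertools.product((1,-1),repeat=4):
    # unknown constant tool rotation from state0, check others
    def Rk(q): return E('z',q[0])@E('y',q[1]+sg[3]*q[2])@E(ax[0],sg[0]*q[3])@E(ax[1],sg[1]*q[4])@E(ax[2],sg[2]*q[5])
    C=Rk(O[0][0]).T@RQ(np.array(O[0][1]))
    e=[np.degrees(Rot.from_matrix((Rk(q)@C).T@RQ(np.array(o)/np.linalg.norm(o))).magnitude()) for q,o in O[1:]]
    res.append((max(e),ax,sg,np.round(e,1)))
res.sort(key=lambda r:r[0]); 
for r in res[:4]: print(r)
E
```

```text
(np.float64(0.09669073074406385), ('z', 'y', 'z'), (1, 1, 1, 1), array([0. , 0.1, 0.1, 0. ]))
(np.float64(47.91920963618294), ('x', 'x', 'x'), (1, 1, -1, -1), array([47.9, 27.5, 37. , 47.9]))
(np.float64(57.77138249045394), ('y', 'x', 'x'), (1, 1, -1, -1), array([47.5, 43.8, 34.3, 57.8]))
(np.float64(58.390491475146604), ('z', 'x', 'x'), (-1, 1, -1, -1), array([19.1, 22.9, 33.3, 58.4]))
```

```bash
cat >> k2.py <<'E'
def Rk(q): return E('z',q[0])@E('y',q[1]+q[2])@E('z',q[3])@E('y',q[4])@E('z',q[5])
C=Rk(O[0][0]).T@RQ(np.array(O[0][1]))
def fk2(q,P):
    a1,L1,L2,h,t,d,e,wx,wy=P
    R1=E('z',q[0]); A=E('y',q[1]); B=E('y',q[1]+q[2]); R=Rk(q)
    Q4=B@E('z',q[3]); Q5=Q4@E('y',q[4])
    return R1@(np.array([a1,d,h])+A@[0,0,L1]+B@[e,0,L2]+Q4@[0,wy,0]+Q5@[wx,0,0])+t*R[:,2],R@C
def fit2():
    s=manip.state(); DD=D+[(s['qpos'],s['position'],None)]
    r=least_squares(lambda P:np.concatenate([np.concatenate([fk2(q,P)[0]-p for q,p,_ in DD]),.001*np.array(P)[6:]]),[0,.4,.4,.3,.2,.0,0,0,0]); return r.x,np.abs(r.fun[:-3]).max()
E
python3 - <<'E'
from k2 import *
P,m=fit2(); print(P.round(3),m)
lo=np.array([-2.73,-.86,.23,-1.11,.08,-2.82]);hi=np.array([2.73,2.22,2.46,4.25,2.63,2.82])
q0=manip.state()['qpos']
for hf in (-40,-30,-20,-10,0,10):
  for dep in (47,55,60):
    t,R,p=final(hf,dep,.105)
    f=lambda q:np.concatenate([(fk2(q,P)[0]-p)*5,(fk2(q,P)[1]-R).ravel()])
    r=least_squares(f,np.clip(q0,lo+.01,hi-.01),bounds=(lo,hi)); print(hf,dep,round(t),'cost %.1e'%r.cost,r.x.round(2))
E
```

```text
[ 0.     0.455  0.5    0.283  0.243  0.086  0.094  0.    -0.   ] 4.7023318265421166e-05
-40 47 52 cost 9.4e-03 [-0.35  0.22  2.01 -1.11  0.27 -0.23]
-40 55 60 cost 4.8e-02 [-0.35  0.14  2.06 -1.11  0.25 -0.24]
-40 60 65 cost 8.8e-02 [-0.35  0.09  2.1  -1.11  0.23 -0.25]
-30 47 52 cost 4.5e-03 [-0.39  0.21  2.04 -1.11  0.09 -0.38]
-30 55 60 cost 3.4e-02 [-0.39  0.13  2.09 -1.11  0.08 -0.38]
-30 60 65 cost 6.8e-02 [-0.39  0.08  2.13 -1.11  0.08 -0.38]
-20 47 52 cost 3.6e-03 [-0.43  0.21  2.05  1.2   0.08 -2.82]
-20 55 60 cost 3.2e-02 [-0.44  0.13  2.1   1.2   0.08 -2.82]
-20 60 65 cost 6.5e-02 [-0.44  0.07  2.14  1.21  0.08 -2.82]
-10 47 52 cost 9.1e-03 [-0.45  0.2   2.04  1.08  0.19 -2.82]
-10 55 60 cost 4.5e-02 [-0.43  0.12  2.09  1.11  0.15 -2.82]
-10 60 65 cost 8.1e-02 [-0.42  0.07  2.13  1.13  0.12 -2.82]
0 47 52 cost 2.2e-02 [-0.46  0.2   2.01  0.97  0.34 -2.82]
0 55 60 cost 7.1e-02 [-0.46  0.12  2.07  1.01  0.31 -2.82]
0 60 65 cost 1.2e-01 [-0.46  0.06  2.11  1.03  0.28 -2.82]
10 47 52 cost 4.5e-02 [-0.47  0.2   1.97  0.88  0.48 -2.82]
10 55 60 cost 1.1e-01 [-0.48  0.12  2.03  0.92  0.45 -2.82]
10 60 65 cost 1.6e-01 [-0.49  0.07  2.07  0.95  0.44 -2.82]
```

Run:
```python
from k2 import *
P,m=fit2()
lo=np.array([-2.73,-.86,.23,-1.11,.08,-2.82]);hi=np.array([2.73,2.22,2.46,4.25,2.63,2.82])
q0=manip.state()['qpos']; out=[]
for hf in range(-180,180,20):
  for dep in (38,45):
   for rho in range(-90,91,30):
    t,R,p=final(hf,dep,.105); z=R@zt; L=CM-.105*z
    R=Rot.from_rotvec(z*np.radians(rho)).as_matrix()@R; p=L-R@lt
    if R[2,0]>-.35: continue
    for qs in (q0,[q0[0],.2,2,.8,.8,0],[q0[0],.2,2,-.6,.8,0]):
      f=lambda q:np.concatenate([(fk2(q,P)[0]-p)*5,(fk2(q,P)[1]-R).ravel()])
      r=least_squares(f,np.clip(qs,lo+.01,hi-.01),bounds=(lo,hi),max_nfev=60)
      if r.cost<1e-6:
        out.append((min((r.x-lo).min(),(hi-r.x).min()),hf,dep,rho,np.degrees(np.arccos(-R[2,0])).round(),r.x.round(2),p.round(3)))
        break
out.sort(key=lambda o:-o[0])
for o in out[:25]: print(o)
```

```text
(np.float64(0.8701520881220841), 140, 38, 0, np.float64(43.0), array([-0.45,  0.53,  1.58,  0.17,  1.76,  1.79]), array([ 0.46 , -0.079,  0.158]))
(np.float64(0.8636757977547537), -180, 38, 0, np.float64(43.0), array([-0.36,  0.54,  1.57, -0.25,  1.75,  1.26]), array([ 0.44 , -0.136,  0.158]))
(np.float64(0.8455602512490865), 160, 38, 0, np.float64(43.0), array([-0.4 ,  0.54,  1.56, -0.04,  1.78,  1.52]), array([ 0.445, -0.106,  0.158]))
(np.float64(0.8265047363028286), 160, 38, 30, np.float64(51.0), array([-0.65,  0.56,  1.62,  0.31,  1.8 ,  1.37]), array([ 0.431, -0.13 ,  0.152]))
(np.float64(0.7919060550283628), 120, 45, 0, np.float64(50.0), array([-0.52,  0.58,  1.54,  0.41,  1.8 ,  2.03]), array([ 0.492, -0.075,  0.168]))
(np.float64(0.7904241260755072), 140, 45, 30, np.float64(57.0), array([-0.7 ,  0.55,  1.67,  0.53,  1.78,  1.64]), array([ 0.452, -0.108,  0.162]))
(np.float64(0.7795075353637495), 120, 38, 0, np.float64(43.0), array([-0.49,  0.51,  1.62,  0.37,  1.68,  2.04]), array([ 0.484, -0.06 ,  0.158]))
(np.float64(0.7434604211876976), -180, 45, 0, np.float64(50.0), arra
[... 1900 characters left out ...]
30, np.float64(57.0), array([-0.74,  0.45,  1.82,  0.75,  1.59,  1.8 ]), array([ 0.466, -0.084,  0.162]))
(np.float64(0.6379362145947931), -140, 45, 30, np.float64(57.0), array([-0.39,  0.76,  1.29, -0.41,  1.99,  0.7 ]), array([ 0.488, -0.206,  0.162]))
(np.float64(0.6285621691685574), -160, 45, 0, np.float64(50.0), array([-0.28,  0.6 ,  1.51, -0.48,  1.78,  1.02]), array([ 0.462, -0.16 ,  0.168]))
(np.float64(0.6089403627102339), -180, 45, 30, np.float64(57.0), array([-0.56,  0.69,  1.41,  0.07,  2.02,  1.21]), array([ 0.452, -0.163,  0.162]))
(np.float64(0.5946994619059627), 140, 45, -30, np.float64(57.0), array([-0.24,  0.72,  1.36, -0.17,  2.04,  1.83]), array([ 0.488, -0.066,  0.163]))
```

Near-perfect model fit (0.05 mm). With the lens facing the robot, the wrist runs into its joint limits at cast height. With the lens pointing away from the robot (tool leaning back, joint 5 ≈1.9), there is plenty of margin. I'll swing back through a tool-down pose, staying high.

```bash
cat >> k2.py <<'E'
lo=np.array([-2.73,-.86,.23,-1.11,.08,-2.82]);hi=np.array([2.73,2.22,2.46,4.25,2.63,2.82])
def ik2(R,p,P,q0):
    f=lambda q:np.concatenate([(fk2(q,P)[0]-p)*5,(fk2(q,P)[1]-R).ravel()])
    r=least_squares(f,np.clip(q0,lo+.01,hi-.01),bounds=(lo,hi)); return r.cost,r.x
E
python3 - <<'E'
from k2 import *
P,m=fit2(); s=manip.state(); q=s['qpos']; R0=RQ(s['tcp_rot']); p0=s['position']
RA=toolR(-110,0,1); pA=np.array([.54,-.13,.33])
t,RB,pf=final(160,45,.105); pB=pf+[0,0,.15]
v=Rot.from_matrix(RA@R0.T).as_rotvec()
for k in (.25,.5,.75,1):
  Rk_=Rot.from_rotvec(v*k).as_matrix()@R0; c,q=ik2(Rk_,p0+k*(pA-p0),P,q); print('A',k,'%.0e'%c,q.round(2),(Rk_@zt).round(2))
print('v',np.degrees(v),pA-p0)
v=Rot.from_matrix(RB@RA.T).as_rotvec()
for k in (.25,.5,.75,1):
  Rk_=Rot.from_rotvec(v*k).as_matrix()@RA; c,q=ik2(Rk_,pA+k*(pB-pA),P,q); print('B',k,'%.0e'%c,q.round(2),(Rk_@zt).round(2))
print('v',np.degrees(v),pB-pA,pB)
print(ik2(RB,pf,P,q))
E
```

```text
A 0.25 3e-21 [-0.34 -0.04  1.88 -0.25  0.64 -0.95] [-0.54  0.63 -0.55]
A 0.5 7e-19 [-0.31  0.01  1.76 -0.25  0.95 -0.58] [-0.32  0.89 -0.34]
A 0.75 9e-23 [-0.33  0.08  1.64 -0.15  1.22 -0.3 ] [-0.    0.99 -0.11]
A 1 2e-23 [-0.39  0.15  1.56 -0.    1.44 -0.04] [0.34 0.94 0.09]
v [ 50.19924845  24.41754124 -81.30174146] [-0.04358811  0.02062575  0.00349076]
B 0.25 3e-18 [-0.34  0.22  1.49 -0.13  1.63  0.38] [ 0.65  0.75 -0.11]
B 0.5 2e-18 [-0.32  0.31  1.43 -0.18  1.84  0.76] [ 0.83  0.45 -0.34]
B 0.75 3e-19 [-0.35  0.39  1.39 -0.15  2.03  1.13] [ 0.83  0.1  -0.55]
B 1 2e-18 [-0.4   0.45  1.38 -0.05  2.18  1.51] [ 0.66 -0.24 -0.71]
v [-23.32213654  50.0144832  -83.72883006] [-0.07828479  0.01808509 -0.01207519] [ 0.46171521 -0.11191491  0.31792481]
(np.float64(4.8925144232195e-22), array([-0.39999054,  0.62456145,  1.45971341, -0.0416276 ,  1.9286664 ,
        1.52343644]))
```

Emit:
jog_arm --plan '[{"turn": [3,1.5,-4.9],"travel": [-3,1,0],"claw": -1},{"turn": [7,3.4,-11.4],"travel": [-6,3,0],"claw": -1},{"turn": [12.5,6.1,-20.3],"travel": [-11,5,1],"claw": -1},{"turn": [17.6,8.5,-28.5],"travel": [-15,7,1],"claw": -1},{"turn": [22.6,11,-36.6],"travel": [-20,9,2],"claw": -1},{"turn": [27.6,13.4,-44.7],"travel": [-24,11,2],"claw": -1},{"turn": [32.6,15.9,-52.8],"travel": [-28,13,2],"claw": -1},{"turn": [37.6,18.3,-61],"travel": [-33,15,3],"claw": -1}]'

```text
time_s: 8.28
position: [0.55, -0.1347, 0.3284]
tcp_rot: [0.579, 0.482, 0.413, -0.511]
ft_force: [0.3, 0.6, -1.0]
gripper_width: 0.0231
```

Run:
```python
from k2 import *
print(manip.state()['qpos'].round(2)); goto(toolR(-110,0,1),np.array([.54,-.13,.33])); report()
t,RB,pf=final(160,45,.105); goto(RB,pf+[0,0,.15])
```

```text
[-0.33  0.08  1.64 -0.15  1.22 -0.3 ]
turn [ 12.4   5.9 -19.9] travel [-10.    4.7   1.6]
lens [ 0.55690622 -0.09149866  0.26899598] dep 6.190008218319818 dist 0.254500854931378 off 0.25393194705602984 tail z 0.28581683320776274
turn [ -19.1   42.3 -108.3] travel [-88.3  22.7 -10.5]
```

Emit:
jog_arm --plan '[{"turn": [-1.4,3.2,-8.1],"travel": [-7,2,0],"claw": -1},{"turn": [-2.9,6.3,-16.2],"travel": [-13,3,-1],"claw": -1},{"turn": [-4.3,9.5,-24.4],"travel": [-20,5,-2],"claw": -1},{"turn": [-5.7,12.7,-32.5],"travel": [-26,7,-3],"claw": -1},{"turn": [-7.2,15.9,-40.6],"travel": [-33,8,-4],"claw": -1},{"turn": [-8.6,19,-48.7],"travel": [-40,10,-4],"claw": -1},{"turn": [-10,22.2,-56.9],"travel": [-46,12,-5],"claw": -1},{"turn": [-11.5,25.4,-65],"travel": [-53,14,-6],"claw": -1}]'

```text
time_s: 9.28
position: [0.4969, -0.12, 0.3216]
tcp_rot: [-0.158, -0.451, -0.149, 0.865]
ft_force: [-0.8, -0.9, -1.7]
gripper_width: 0.0229
```

Run:
```python
from k2 import *
print(manip.state()['qpos'].round(2)); report()
t,RB,pf=final(160,45,.105); goto(RB,pf+[0,0,.15])
```

```text
[-0.27  0.35  1.41 -0.3   1.9   0.82]
lens [ 0.50888959 -0.10470247  0.25044191] dep 28.29368030591268 dist 0.23327487863214866 off 0.2049104338111083 tail z 0.32438451930467416
turn [ -7.4  16.6 -43. ] travel [-35.2   8.1  -3.7]
```

Emit:
jog_arm --plan '[{"turn": [-1.4,3.1,-8],"travel": [-7,2,0],"claw": -1},{"turn": [-2.8,6.2,-16],"travel": [-14,3,-1],"claw": -1},{"turn": [-4.2,9.3,-24],"travel": [-20,5,-2],"claw": -1},{"turn": [-5.6,12.5,-32.3],"travel": [-27,6,-3],"claw": -1},{"turn": [-7.4,16.6,-43],"travel": [-35,8,-4],"claw": -1},{"turn": [-7.4,16.6,-43],"travel": [-35,8,-4],"claw": -1},{"turn": [-7.4,16.6,-43],"travel": [-35,8,-4],"claw": -1}]'

```text
time_s: 10.15
position: [0.4621, -0.1119, 0.3173]
tcp_rot: [0.162, -0.337, 0.06, 0.925]
ft_force: [0.6, -0.6, -1.4]
gripper_width: 0.0231
```

Run:
```python
from k2 import *
import pickle
print(manip.state()['qpos'].round(2)); report()
t,RB,pf=final(160,45,.105); goto(RB,pf)
for n in ['wrist','side','top']:
  c=eyes.capture(n); save(n,n+'7.png',c); pickle.dump(c,open(n+'7.pkl','wb'))
```

```text
[-0.4   0.45  1.38 -0.05  2.18  1.51]
lens [ 0.45870551 -0.11004084  0.24359552] dep 44.93350347893137 dist 0.23546730478841835 off 0.10614888825342068 tail z 0.35377608105592845
turn [ 0.1  0.  -0.1] travel [  -0.4   -0.  -149.4]
```

View pics/wrist7.png

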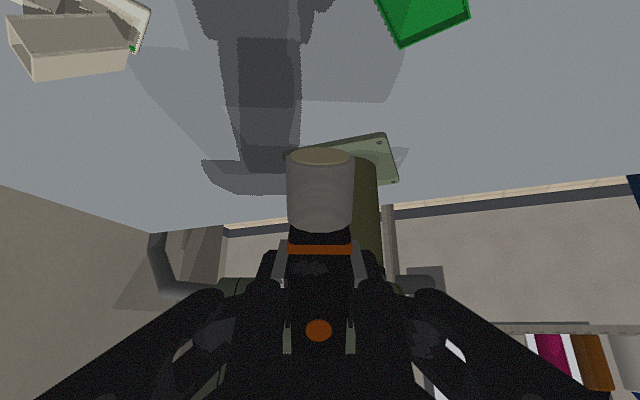

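View pics/side7.png

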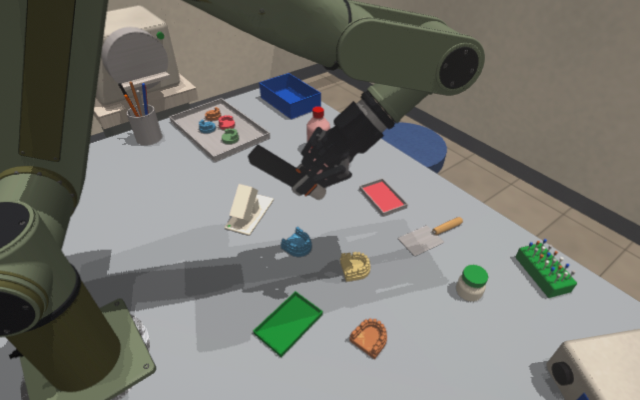

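The torch is angled down and away from the robot and hasn't slipped: head at (320,157) in the wrist view. The cream cast is undisturbed at side (355,265). Descending slowly.

Emit:
jog_arm --plan '[{"turn": [0,0,0],"travel": [0,0,-25],"claw": -1},{"turn": [0,0,0],"travel": [0,0,-50],"claw": -1},{"turn": [0,0,0],"travel": [0,0,-75],"claw": -1},{"turn": [0,0,0],"travel": [0,0,-100],"claw": -1},{"turn": [0,0,0],"travel": [0,0,-125],"claw": -1},{"turn": [0,0,0],"travel": [0,0,-140],"claw": -1},{"turn": [0,0,0],"travel": [0,0,-149],"claw": -1},{"turn": [0,0,0],"travel": [0,0,-149],"claw": -1}]'

```text
time_s: 11.3
position: [0.4622, -0.1115, 0.1688]
tcp_rot: [0.162, -0.338, 0.06, 0.925]
ft_force: [0.0, -0.2, -0.6]
gripper_width: 0.0227
```

Run:
```python
from k2 import *
import pickle
print(manip.state()['qpos'].round(2),manip.state()['ft_force']); report()
W0={}
for n in ['side','top','wrist']:
  c=eyes.capture(n); save(n,n+'8.png',c); pickle.dump(c,open(n+'8.pkl','wb'))
a=cv2.resize(pickle.load(open('side8.pkl','rb'))['pixels'][150:320,250:450],None,fx=3.5,fy=3.5,interpolation=cv2.INTER_CUBIC)
cv2.imwrite('pics/sc8.png',a[...,::-1])
```

```text
[-0.4   0.62  1.46 -0.04  1.93  1.52] [ 0.01477459 -0.18528459 -0.59819829]
lens [ 0.45890453 -0.10961209  0.09512757] dep 44.91541153180057 dist 0.10530203740486048 off 0.0012333608812622838 tail z 0.20527324947266945
```

View pics/sc8.png

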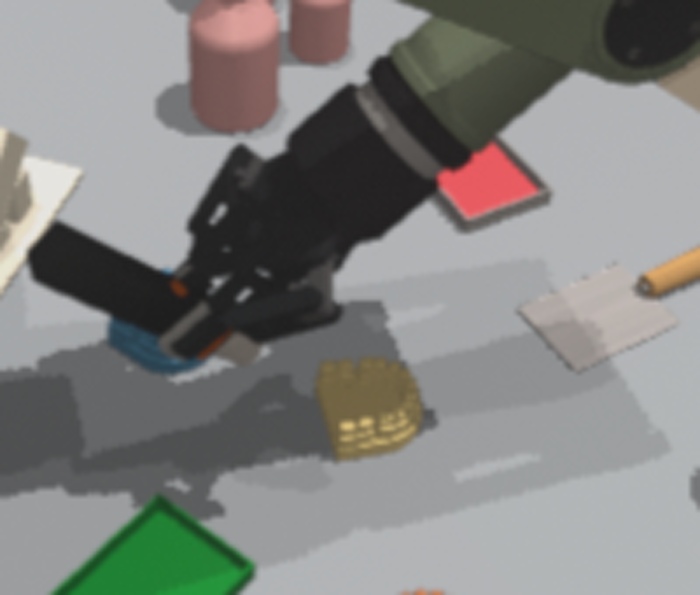

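View pics/top8.png

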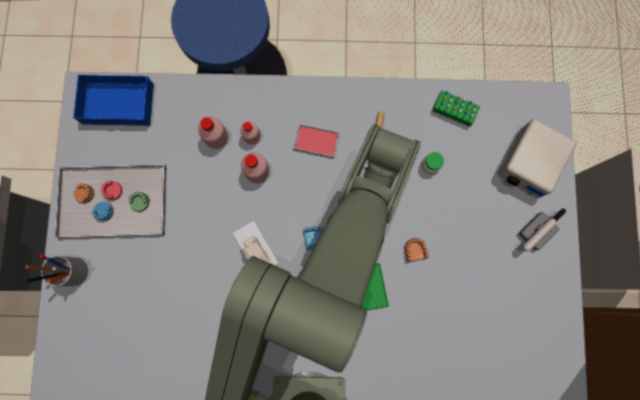

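The side crop shows the torch in the fingers, with its head at crop (240,347) (image ≈(319,249)) aimed at the cream cast at crop (370,408). Nothing has been moved. One independent check of the lens and cast positions from the side camera's depth.

Run:
```python
from h import *
import pickle
c=pickle.load(open('side8.pkl','rb'));W=points(c);W0=points(pickle.load(open('side0.pkl','rb')))
for uv in [(317,248),(319,249),(321,250)]: print('head',W[uv[1],uv[0]].round(3))
for nm,w in (('before',W0),('now',W)):
    Q=w[245:285,335:375].reshape(-1,3); Q=Q[(Q[:,2]>.012)&(Q[:,2]<.05)]; print(nm,Q.min(0).round(3),Q.max(0).round(3))
s=manip.state(); print(np.abs(s['dq']).max(),s['gripper_width'])
w=pickle.load(open('wrist8.pkl','rb'))['pixels'].astype(int); w7=pickle.load(open('wrist7.pkl','rb'))['pixels'].astype(int)
for p in (w7,w):
    m=((p[...,0]-p[...,2]>50)&(p[...,0]>1.7*p[...,1])); m[:230]=0; m[:,:280]=0; m[:,360:]=0; print(np.argwhere(m).mean(0))
report()
```

```text
head [ 0.443 -0.119  0.114]
head [ 0.446 -0.122  0.111]
head [ 0.45  -0.122  0.106]
before [ 0.494 -0.171  0.012] [ 0.559 -0.102  0.034]
now [ 0.494 -0.172  0.012] [ 0.559 -0.104  0.036]
0.0020231684355010693 0.02333395970301106
[282.43848289 319.05550416]
[283.00455789 319.08842297]
lens [ 0.45951573 -0.10995157  0.09598792] dep 44.798899410403884 dist 0.10543709754062638 off 0.002451968657011687 tail z 0.2059087329488951
```

Emit:
jog_arm --plan '[{"turn": [0,0,0],"travel": [0,0,0],"claw": -1},{"turn": [0,0,0],"travel": [0,0,0],"claw": -1},{"turn": [0,0,0],"travel": [0,0,0],"claw": -1},{"turn": [0,0,0],"travel": [0,0,0],"claw": -1}]'

```text
time_s: 11.95
position: [0.4627, -0.1118, 0.1697]
tcp_rot: [0.162, -0.339, 0.06, 0.925]
ft_force: [-0.4, 0.1, -1.4]
gripper_width: 0.023
```

Run:
```python
from h import *
report(); print(np.abs(manip.state()['dq']).max()); print(manip.hand_in())
```

```text
lens [ 0.45947324 -0.10996337  0.09604167] dep 44.800640499576446 dist 0.10550057875005156 off 0.002456786060431771 tail z 0.20596584143612476
0.0019224534823570755
the job is handed in; nothing more can be done
None
```

I drew the torch out of its holder along its axis, turned it, and handed the job in at about 12 s with it held still, shining at the cream cast. No verdict is reported, so these are my own checks.

**Final pose:** These come from the arm's measured pose and the torch's position in the hand.

| Check | Value |
|---|---|
| Lens below level | about 45° |
| Lens to cast middle | about 105 mm |
| Beam axis off the middle | about 2.5 mm |
| Tail height | 206 mm |
| Lens height | 96 mm |

**Cross-checks:**
- **Lens position:** side-camera depth agreed with the lens position to within several mm.
- **Cream cast:** it had not moved, to within about 2 mm.
- **Torch grip:** the torch had not slipped in the fingers, and the joints were still.
- **Other objects:** I checked these only by eye in the pictures, and they looked untouched. The arm hid part of the blue cast and the spatula in the last top view.

**One correction on the way:** I first turned the lens to face the robot. That pose would have hit wrist joint limits at cast height, so I swung back and pointed it away from the robot instead.

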